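# Draw back the flush cover and stow the steel grip

## Robot

A 6-joint arm with a two-finger parallel gripper is mounted at the origin on a cart in front of the work surface, level with it; the furniture and walls round the work are solid. World frame = base frame: x ahead of the robot, y to its left, z up, the work surface at z = 0. Lengths are in m, angles in rad, forces in N, time in s.
With the tool pointing down it reaches from about 0.375 to 0.975 m from the base axis. Payload 3.8 kg.
Tool frame: the origin (TCP) lies on the centre line of the jaws, within the pads' length; the fingertips stand 25 mm ahead of it and the grasp point (between the pads) lies 6 mm ahead of it; z points along the fingers, y is the line along which they close (so a half turn about z gives the same grasp; the last joint's range is limited). The gripper opens to 85 mm and grips with 20 to 120 N. Pads are 22 mm wide; open, the fingers measure 114 mm over their backs; the gripper's body (76 mm by 85 mm) begins 54 mm behind the grasp point. The pads swing forward as they close: fully open they stand 13 mm farther back than shut.
Start: joints at [-1.19, 0.264, 1.604, -0, 1.274, -0.037], TCP at [0.274, -0.617, 0.256] pointing down, gripper open.
Joint ranges: [-2.63, 2.63], [-0.94, 2.18], [0.31, 2.57], [-1.31, 4.45], [0, 2.66], [-2.55, 2.55]. Speed limits (rad/s): [2.57, 2.57, 3.14, 3.14, 3.14, 3.14].

## Interface

Orientations are given as a unit quaternion [x, y, z, w].
In Python, from workcell import robot, viewer, job gives the robot as it stands. The module is installed in compiled form; this text tells all that it offers.
- The arm moves only by the tool servo_tool, never from a script. Its argument "targets" is a list of rows, each a list of 7 numbers: the shift along the world's x, y, z in mm, then the turn, a rotation vector about the world's x, y, z in degrees, then the opening, from -1 (shut) to 1 (fully open). A call has 1 to 8 rows; each row shifts and turns the commanded pose from where the row before left it; what a row does not reach is not made up. A row lasts 1/8 s, in which the tool goes at most 62.5 mm and 10.7 degrees, less where a joint would pass 70% of its speed; a pose out of reach is approached as far as the arm can. A call is refused whole if a number of a shift passes 62.5 or a number of a turn 10.7, either way. A call with a gripper value outside its range is refused whole. The fingers move at their own pace and stop on an object; "force" is the grip in N (left out, the last holds). Time passes only in rows, so rows that do not move let the fingers close. It gives the time, the measured TCP pose, the force, the opening and the grip force at its end, in the units of the state.
- robot.get_obs(): the state, without advancing time (a new reading comes with each control period).
- viewer.snapshot(name): name is "side" or "top"; returns the picture (480x640x3 uint8, red, green, blue); there is no depth.
- viewer.get_calibration(name): a dict with "camera_matrix" (3x3 intrinsics, pixels), "position" and "orientation" of the camera in the world. Camera axes: x right, y down, z forward; pixel columns grow to the right and rows downward; lengths in m; the calibration is good to about 2 mm. A picture is of the moment at which its call begins. get_calibration takes no time and is no camera call.
- job.sign_off(): hands the job in; it is judged then, once.
The state is a dict: "clock": time; "joint_positions": joint angles; "qvel": joint speeds; "effort": joint torques, N m; "ee_pos": TCP position; "orientation": TCP orientation; "contact_force": force on the tool from outside, world axes, zero at the start; "moment": the same for the moment, N m; "width": finger opening in m; "finger_force": force on a finger pad.
Only numpy, scipy, OpenCV 4.12 (cv2) and the standard library are available. Lean on these libraries where they do the work, as an engineer would, in place of code of your own. Each camera call takes 0.05 s, during which the arm holds its last target. There are 200 camera calls.

## Task

Put the steel-coloured machine grip away in the steel sterilising box. The box's blue cover has no handle: press gently on top of it, draw it back towards the front of the box until it is fully open against its stop, then lay the grip down inside the box, flat on the floor of the well, and leave the cover open. Do not press hard on the box or the cover, and leave the black grip, the bottles and the jars where they stand.

Things in the scene. Friction and masses are not known exactly. Their poses are not given: they have to be found in the camera images.
- steri_box: Steel sterilising box, fixed to the bench, 212 (x) x 144 (y) x 58 mm high. Origin: centre of its underside. +x points to its rear, where the well is; -x to its front (roughly towards the robot), where a solid deck is (top 29 mm up). Side rails 13 mm wide and 58 mm high run its full length; rear wall 57 mm high, 6 mm thick; a stop bar 47 mm high crosses the front end.
- runner_pivot (a point): Point on the box where the cover's runners pivot: box x -100 mm, middle of y, 37 mm above its underside. The rigid cover (99 mm along x, 118 mm of its width showing between the rails, 6 mm thick, black ribbed patch in its middle) slides on them. Their rear end is set high or low (up to 3 deg): shut, the middle of the cover's top is 35 to 51 mm above the underside; drawn back, 40 to 46. Find it by touch.
- cover (a joint): How far the blue cover is drawn back along the box's -x, m: 0 shut (over the well), 0.09 open at its stop (over the deck); starts up to 8 mm open and stays where left. Shut, its centre is 50 mm behind the box's origin. It takes about 4 N along the slide: a press of about 12 to 20 N drags it by friction, a light touch slips. It does not yield to a press; over 30 N harms it.
- well_floor (a point): Centre of the well's floor, on the black liner, 7.4 mm above the box's underside and 56 mm behind its origin. Axes as the box. With the cover fully open the opening is 88 mm along x and 118 mm along y between the rails; the rims stand 50 mm above the liner.
- grip_steel_mid (a point): Centre of the steel-coloured (light grey) machine grip, a ribbed metal tube lying on its side: 62 mm long along its y axis, 21 mm diameter, axis 10.5 mm above the bench. Pinch it across its 21 mm. A thin stem forms the end of it.
- grip_black_mid (a point): Centre of the black machine grip, same shape and size as the steel one; to be left alone.
- ink_orange: Small white ink bottle with an orange label, 29 mm diameter, 96 mm tall; origin at the centre of its underside. To be left alone.
- ink_amber: Small dark ink bottle with an amber label and a light-blue tip, 29 mm diameter, 86 mm tall; origin at the centre of its underside. To be left alone.
- jar_balm: Jar with a green lid, 59 mm diameter, 50 mm tall; origin at the centre of its underside. To be left alone.
Not all that is in view belongs to the job. There is more than one size of the part that bears grip_steel_mid; the job needs the middle-sized.

How it is judged:
By the outcome, as a careful person would: the job done as asked, in the order asked, and still so for the second after the job is handed in, with the robot touching nothing.
It also fails if it takes over 61 s, if anything falls off the work surface, if the arm or the gripper's body presses on something with over 40 N, if the wrist force passes 120 N, or if a joint passes its speed limit or range.

## Working session

There is one attempt and no reset: what is moved stays moved. The work goes in short steps, Python scripts to look and compute and a tool call to move; the robot and the scene stay as the last step left them, time stands still between calls to the robot, and variables do not carry over. Pictures are saved under pics/ and viewed, at most 10 in all, crops included, and the job is handed in when it is done.

Besides the shell and the picture viewer there is one more tool, called after "Emit:" by a JSON object that holds its "fn" and its "kwargs". servo_tool: Moves the arm, as the interface text tells. Its arguments: {"type":"object","properties":{"targets":{"type":"array","items":{"type":"array","items":{"type":"number"}}},"force":{"type":"number"}},"required":["targets"]}

```bash
mkdir -p pics
cat > h.py <<'E'
import numpy as np, cv2
from workcell import robot, viewer, job
from scipy.spatial.transform import Rotation as R
def cal(n):
    c=viewer.get_calibration(n); K=np.array(c["camera_matrix"]);p=np.array(c["position"]);o=np.array(c["orientation"])
    M=R.from_quat(o).as_matrix() if o.size==4 else o.reshape(3,3)
    return K,p,M
def ray(n,uv,z):
    K,p,M=cal(n); d=M@np.linalg.inv(K)@np.array([uv[0],uv[1],1.]); return p+d*(z-p[2])/d[2]
def proj(n,X):
    K,p,M=cal(n); q=K@(M.T@(np.array(X,float)-p)); return q[:2]/q[2]
def snap(n,f):
    im=viewer.snapshot(n); cv2.imwrite(f"pics/{f}.png",im[:,:,::-1]); return im
E
python3 - <<'E'
from h import *
a=snap("top","t0");b=snap("side","s0")
for n in("top","side"):
    K,p,M=cal(n);print(n,K.round(1).tolist(),p.round(3),M.round(3).tolist())
o=robot.get_obs();print({k:np.round(v,3) for k,v in o.items()})
E
```

```text
top [[467.7, 0.0, 321.2], [0.0, 467.7, 237.3], [0.0, 0.0, 1.0]] [ 0.478 -0.011  1.118] [[-0.002, -0.995, 0.099], [-1.0, 0.003, 0.018], [-0.019, -0.099, -0.995]]
side [[483.2, 0.0, 319.5], [0.0, 483.2, 244.9], [0.0, 0.0, 1.0]] [0.425 0.915 0.434] [[-0.991, -0.066, 0.12], [-0.135, 0.362, -0.922], [0.018, -0.93, -0.367]]
{'clock': np.float64(0.1), 'joint_positions': array([-1.19 ,  0.265,  1.605, -0.   ,  1.274, -0.037]), 'qvel': array([-0.001, -0.001, -0.004, -0.001, -0.001, -0.001]), 'effort': array([ 0.0000e+00, -5.1671e+01, -3.6859e+01, -0.0000e+00,  6.0000e-03,
       -0.0000e+00]), 'ee_pos': array([ 0.274, -0.616,  0.255]), 'orientation': array([ 0.978,  0.207, -0.   , -0.001]), 'contact_force': array([ 0.159, -0.919, -0.758]), 'moment': array([0.   , 0.033, 0.019]), 'finger_force': np.float64(0.0), 'width': np.float64(0.085)}
```

View pics/t0.png

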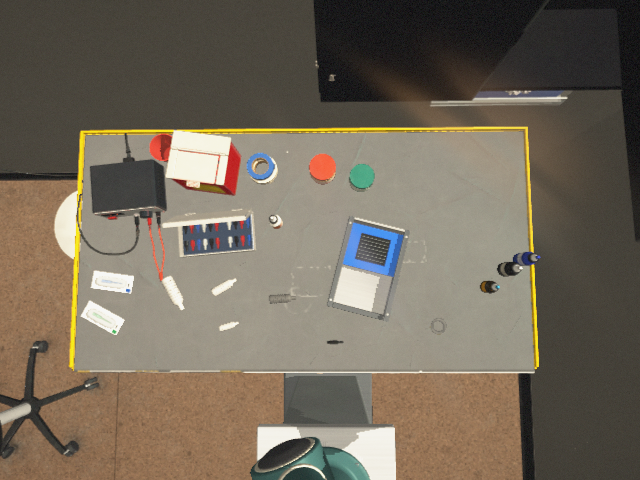

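View pics/s0.png

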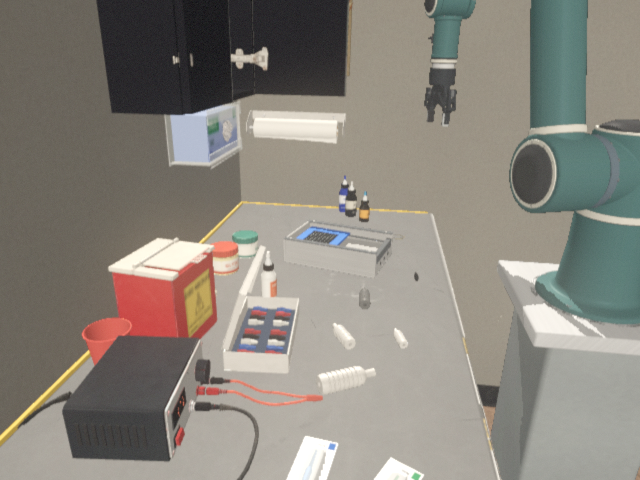

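The top view shows the box at (369,268) with its well end up and its deck near the robot. Candidate grips: (172,292) large and white, (223,287) light and mid-sized, (228,325) small and light, (281,298) dark grey and mid-sized, (335,342) small and black. I'll enlarge this area to check colour and size.

Run:
```python
from h import *
t=cv2.imread("pics/t0.png"); s=cv2.imread("pics/s0.png")
a=cv2.resize(t[265:355,150:350],None,fx=4,fy=4,interpolation=cv2.INTER_CUBIC)
b=cv2.resize(s[260:400,300:440],(240,240),interpolation=cv2.INTER_CUBIC)
c=np.zeros((600,800,3),np.uint8);c[:360]=a;c[360:,:240]=b
d=cv2.resize(t[205:325,320:420],(200,240),interpolation=cv2.INTER_CUBIC);c[360:,260:460]=d
e=cv2.resize(s[215:275,275:405],(330,152),interpolation=cv2.INTER_CUBIC);c[360:512,465:795]=e
cv2.imwrite("pics/c0.png",c)
hsv=cv2.cvtColor(t,cv2.COLOR_BGR2HSV)
for n,(u,v) in dict(large=(172,292),mid=(223,287),small=(228,325),dark=(281,298),tiny=(335,342)).items():
    r=18 if n!='large' else 26
    p=t[v-r:v+r,u-r:u+r].astype(int); bg=np.median(p.reshape(-1,3),0)
    m=(np.abs(p-bg).sum(2)>60).astype(np.uint8)
    k,l,st,ce=cv2.connectedComponentsWithStats(m); i=1+np.argmax(st[1:,4])
    ys,xs=np.where(l==i); P=np.array([ray("top",(x+u-r,y+v-r),.0105)[:2] for x,y in zip(xs,ys)])
    w,V=np.linalg.eigh(np.cov(P.T)); q=(P-P.mean(0))@V; ext=q.max(0)-q.min(0)
    mid=P.mean(0)+V@((q.max(0)+q.min(0))/2)
    print(n,"bg",bg,"col",np.median(p[l==i],0),"mean",P.mean(0).round(4),"boxmid",mid.round(4),"ext",ext.round(3),"axis",np.degrees(np.arctan2(V[1,1],V[0,1])).round(1),"skew",(q[:,1]**3).mean()*1e6)
m=cv2.inRange(hsv,(100,150,80),(125,255,255)); m[:200]=0;m[290:]=0;m[:,:330]=0;m[:,415:]=0
c=max(cv2.findContours(cv2.morphologyEx(m,cv2.MORPH_CLOSE,np.ones((15,15))),0,2)[0],key=cv2.contourArea)
print(cv2.minAreaRect(c),cv2.boxPoints(cv2.minAreaRect(c)))
print([ray("top",p,.044)[:2].round(4).tolist() for p in cv2.boxPoints(cv2.minAreaRect(c))])
```

```text
large bg [136. 151. 157.] col [223. 239. 243.] mean [0.4679 0.365 ] boxmid [0.4722 0.3666] ext [0.029 0.122] axis -147.6 skew -4.267746634492386
mid bg [138. 153. 159.] col [225. 240. 244.] mean [0.4722 0.2423] boxmid [0.4738 0.2397] ext [0.019 0.065] axis 121.1 skew -0.7425612977630172
small bg [137. 152. 158.] col [221. 238. 243.] mean [0.3809 0.2291] boxmid [0.3813 0.2275] ext [0.013 0.048] axis 107.5 skew -0.19050785393512557
dark bg [137. 151. 157.] col [107. 119. 124.] mean [0.444  0.1101] boxmid [0.4445 0.1088] ext [0.021 0.048] axis 94.1 skew -0.0015315495278640796
tiny bg [137. 151. 157.] col [65.  70.5 72.5] mean [ 0.3436 -0.0208] boxmid [ 0.3436 -0.0223] ext [0.009 0.037] axis 91.1 skew -0.203039549613349
((372.8823547363281, 248.97059631347656), (51.17501449584961, 42.20119857788086), 14.03624439239502) [[342.9412  263.23532]
 [353.17648 222.29411]
 [402.82352 234.70587]
 [392.58823 275.6471 ]]
[[0.5252, -0.041], [0.6198, -0.0652], [0.5905, -0.1792], [0.4966, -0.1541]]
```

View pics/c0.png

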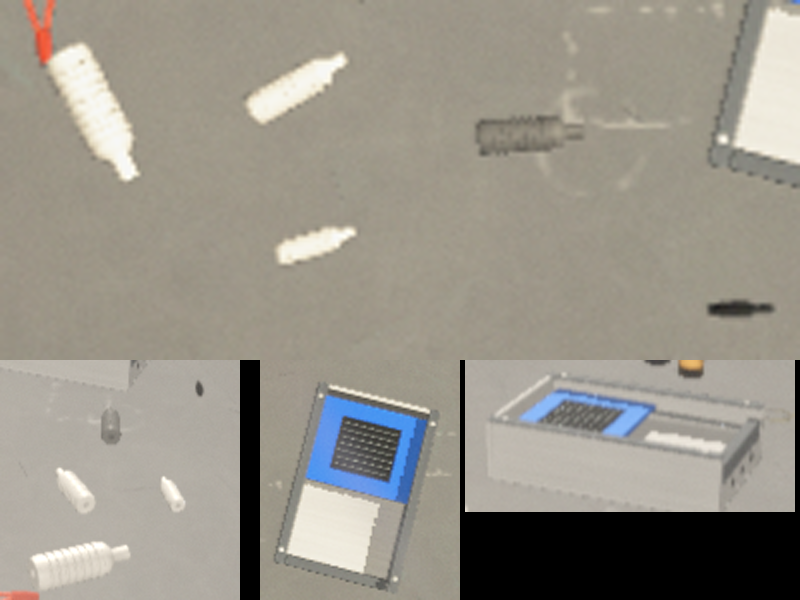

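Run:
```python
from h import *
t=cv2.imread("pics/t0.png"); s=cv2.imread("pics/s0.png")
def cr(im,u,v,r,stretch):
    p=im[v-r:v+r,u-r:u+r].astype(float)
    if stretch: p=np.clip((p-170)*255/85,0,255)
    return cv2.resize(p.astype(np.uint8),(200,200),interpolation=cv2.INTER_CUBIC)
S=[(347,379,35),(344,336,18),(400,338,18),(364,299,18)];T=[(172,292,22),(223,287,18),(228,325,18),(281,298,18)]
rows=[np.hstack([cr(s,*q,i<2) if i!=3 else cr(s,*q,False) for i,q in enumerate(S)]),np.hstack([cr(t,*q,i<3) for i,q in enumerate(T)]),
np.hstack([cr(s,*q,False) for q in S[:3]]+[cr(s,416,276,18,False)])]
cv2.imwrite("pics/c1.png",np.vstack(rows))
for n,im,q in (("s",s,S),("t",t,T)):
    for u,v,r in q: 
        print(n,(u,v),"centre patch",np.median(im[v-2:v+3,u-2:u+3].reshape(-1,3),0))
print("tiny",t[342,335],"monitor-black box",t[185,115])
```

```text
s (347, 379) centre patch [197. 210. 217.]
s (344, 336) centre patch [221. 234. 241.]
s (400, 338) centre patch [231. 244. 252.]
s (364, 299) centre patch [142. 152. 157.]
t (172, 292) centre patch [234. 244. 246.]
t (223, 287) centre patch [231. 243. 246.]
t (228, 325) centre patch [228. 242. 245.]
t (281, 298) centre patch [116. 131. 137.]
tiny [46 53 53] monitor-black box [64 68 66]
```

View pics/c1.png

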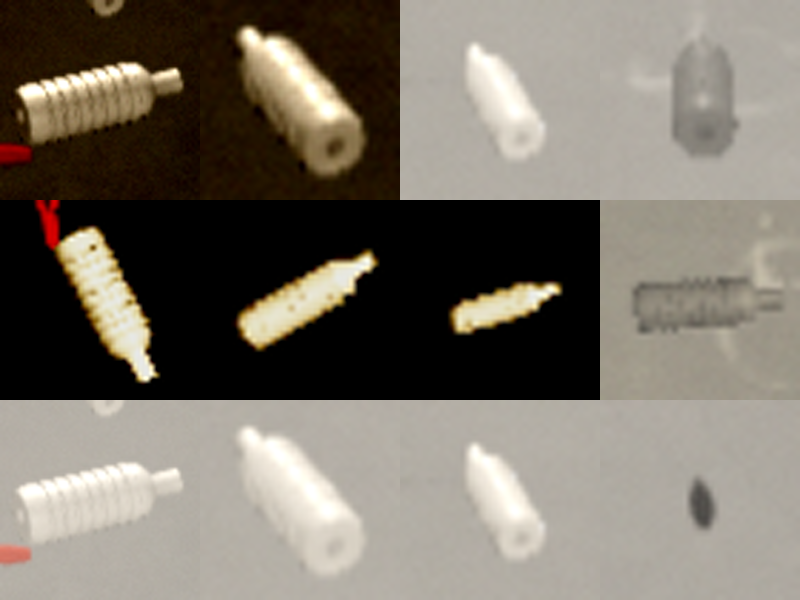

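The three light grips at (172,292), (223,287) and (228,325) share one ribbed shape in three sizes: about 120, 65 and 48 mm long. The dark one at (281,298) is about 62 mm long, so it is the black grip to leave alone. The tiny black item at (335,342) is too small to be either. The middle-sized light grip at (223,287) fits grip_steel_mid. Next I'll get the box pose from its rim.

Run:
```python
from h import *
t=cv2.imread("pics/t0.png").astype(int)
# rim outline: box pixels differ from bench; take rim corners from crop, refined by hull of non-bench region
bg=np.array([138,153,159]); m=(np.abs(t-bg).sum(2)>70).astype(np.uint8); m[:212]=0;m[330:]=0;m[:,:322]=0;m[:,:]*=1;m[:,415:]=0
k,l,st,ce=cv2.connectedComponentsWithStats(m); i=1+np.argmax(st[1:,4]); 
c=max(cv2.findContours((l==i).astype(np.uint8),0,2)[0],key=cv2.contourArea); r=cv2.minAreaRect(c); print(r, cv2.boxPoints(r).round(1).tolist())
for P in (cv2.boxPoints(r),[(350,219),(409,230),(386,320),(329,306.5)]):
    Q=np.array([ray("top",p,.058)[:2] for p in P]); c0=Q.mean(0)
    d=[np.linalg.norm(Q[i]-Q[(i+1)%4]) for i in range(4)]; rr=cv2.minAreaRect((Q*1000).astype(np.float32))
    print(Q.round(4).tolist(),c0.round(4),np.round(d,4),rr)
a=np.radians(-14.4); ex=np.array([np.cos(a),np.sin(a)]);ey=np.array([-ex[1],ex[0]])
cc=np.array([0.558,-0.110])
for d in(0,.004,.008): print(d,(cc-ex*(.05-d)).round(4))
```

```text
((367.59222412109375, 268.1526184082031), (61.5941162109375, 93.29270935058594), 13.861026763916016) [[326.5, 306.1000061035156], [348.8999938964844, 215.5], [408.70001220703125, 230.1999969482422], [386.29998779296875, 320.79998779296875]]
[[0.4286, -0.0031], [0.6337, -0.0548], [0.5992, -0.1904], [0.3959, -0.1366]] [ 0.5143 -0.0962] [0.2115 0.1399 0.2104 0.1374] ((514.0546264648438, -96.8177490234375), (139.91445922851562, 211.50405883789062), 75.85926818847656)
[[0.6256, -0.0573], [0.5998, -0.1912], [0.3977, -0.1359], [0.4276, -0.0087]] [ 0.5127 -0.0983] [0.1363 0.2095 0.1307 0.2038] ((513.696533203125, -99.94898986816406), (136.13259887695312, 210.70809936523438), 76.19911193847656)
0 [ 0.5096 -0.0976]
0.004 [ 0.5134 -0.0986]
0.008 [ 0.5173 -0.0996]
```

Emit:
{"fn": "servo_tool", "kwargs": {"targets": [[35,45,-5,0,0,7.5,-1],[35,45,-5,0,0,7.5,-1],[35,45,-5,0,0,7.5,-1],[35,45,-5,0,0,7.5,-1],[35,45,-5,0,0,7.5,-1],[35,45,-5,0,0,7.5,-1],[35,45,-5,0,0,6.7,-1]]}}

```text
clock: 0.98
ee_pos: [0.5195, -0.3002, 0.2207]
orientation: [0.789, 0.615, -0.0, -0.0]
contact_force: [0.5, -0.5, -0.2]
width: 0.0001
finger_force: 0.0
```

Emit:
{"fn": "servo_tool", "kwargs": {"targets": [[9,47,-20,0,0,0,-1],[10,48,-25,0,0,0,-1],[10,48,-30,0,0,0,-1],[10,47,-35,0,0,0,-1],[0,0,-25,0,0,0,-1],[0,0,-5,0,0,0,-1],[0,0,0,0,0,0,-1]]}}

```text
clock: 1.85
ee_pos: [0.5578, -0.1123, 0.0813]
orientation: [0.79, 0.613, -0.0, -0.0]
contact_force: [0.3, 1.0, -0.1]
width: -0.0005
finger_force: 0.0
```

Emit:
{"fn": "servo_tool", "kwargs": {"targets": [[0,1,-2,0,0,0,-1],[0,1,-2,0,0,0,-1],[0,0,0,0,0,0,-1]]}}

```text
clock: 2.22
ee_pos: [0.5581, -0.1103, 0.0778]
orientation: [0.79, 0.613, 0.0, 0.0]
contact_force: [0.3, 0.3, -0.4]
width: 0.0001
finger_force: 0.0
```

Emit:
{"fn": "servo_tool", "kwargs": {"targets": [[0,0,-1,0,0,0,-1],[0,0,-1,0,0,0,-1]]}}

```text
clock: 2.48
ee_pos: [0.5579, -0.11, 0.0753]
orientation: [0.79, 0.613, 0.0, 0.0]
contact_force: [0.6, 0.4, 0.3]
width: 0.0001
finger_force: 0.0
```

Emit:
{"fn": "servo_tool", "kwargs": {"targets": [[0,0,-1,0,0,0,-1],[0,0,-1,0,0,0,-1]]}}

```text
clock: 2.72
ee_pos: [0.5578, -0.1099, 0.0731]
orientation: [0.79, 0.613, -0.0, -0.0]
contact_force: [-0.2, -0.2, -0.0]
width: 0.0003
finger_force: 0.0
```

Emit:
{"fn": "servo_tool", "kwargs": {"targets": [[0,0,-1,0,0,0,-1],[0,0,-1,0,0,0,-1]]}}

```text
clock: 2.98
ee_pos: [0.5579, -0.11, 0.0712]
orientation: [0.79, 0.613, -0.0, -0.0]
contact_force: [-0.9, -0.4, 0.4]
width: 0.0001
finger_force: 0.0
```

Emit:
{"fn": "servo_tool", "kwargs": {"targets": [[0,0,-1,0,0,0,-1]]}}

```text
clock: 3.1
ee_pos: [0.5579, -0.1099, 0.0703]
orientation: [0.79, 0.613, 0.0, 0.0]
contact_force: [-1.4, 0.2, 6.2]
width: -0.0
finger_force: 2.9
```

Emit:
{"fn": "servo_tool", "kwargs": {"targets": [[0,0,-1,0,0,0,-1]]}}

```text
clock: 3.22
ee_pos: [0.558, -0.1099, 0.0702]
orientation: [0.79, 0.613, -0.0, -0.0]
contact_force: [-3.8, 1.4, 11.2]
width: 0.0004
finger_force: 5.6
```

Emit:
{"fn": "servo_tool", "kwargs": {"targets": [[0,0,-1,0,0,0,-1]]}}

```text
clock: 3.35
ee_pos: [0.5585, -0.1101, 0.0702]
orientation: [0.79, 0.613, 0.0, 0.0]
contact_force: [-4.6, 2.0, 15.5]
width: -0.0001
finger_force: 7.3
```

Emit:
{"fn": "servo_tool", "kwargs": {"targets": [[-4.9,1.2,-0.2,0,0,0,-1],[-4.9,1.2,-0.1,0,0,0,-1],[-4.9,1.2,-0.1,0,0,0,-1]]}}

```text
clock: 3.72
ee_pos: [0.5463, -0.1071, 0.0701]
orientation: [0.79, 0.613, 0.002, 0.003]
contact_force: [4.1, -1.5, 6.8]
width: -0.0001
finger_force: 2.8
```

Emit:
{"fn": "servo_tool", "kwargs": {"targets": [[-4.9,1.2,-0.1,0,0,0,-1],[-4.9,1.2,0,0,0,0,-1],[-4.9,1.2,-0.1,0,0,0,-1]]}}

```text
clock: 4.1
ee_pos: [0.5316, -0.1035, 0.0699]
orientation: [0.79, 0.613, 0.002, 0.003]
contact_force: [4.2, 0.4, 5.8]
width: -0.0001
finger_force: 2.8
```

Emit:
{"fn": "servo_tool", "kwargs": {"targets": [[0,0,-1,0,0,0,-1],[0,0,-1,0,0,0,-1]]}}

```text
clock: 4.35
ee_pos: [0.5312, -0.1034, 0.0696]
orientation: [0.79, 0.613, 0.002, 0.002]
contact_force: [-3.8, 1.0, 25.0]
width: -0.0002
finger_force: 12.3
```

```bash
cat > cov.py <<'E'
from h import *
import sys
def cover(f):
    t=snap("top",f)[:,:,::-1]; hsv=cv2.cvtColor(np.ascontiguousarray(t),cv2.COLOR_BGR2HSV)
    m=cv2.inRange(hsv,(100,150,80),(125,255,255)); m[:200]=0;m[335:]=0;m[:,:330]=0;m[:,415:]=0
    ys,xs=np.where(m); ex=np.array([np.cos(-.248),np.sin(-.248)])
    P=np.array([ray("top",p,.044)[:2] for p in zip(xs,ys)])-[.5138,-.0975]; q=P@ex
    print("blue box-x pct .5/99.5 mm",(np.percentile(q,[.5,99.5])*1000).round(1))
cover(sys.argv[1])
E
python3 cov.py t1
```

```text
blue box-x pct .5/99.5 mm [0.6 7.2]
```

Emit:
{"fn": "servo_tool", "kwargs": {"targets": [[-2,0.5,0.7,0,0,0,-1],[-4.9,1.2,0,0,0,0,-1]]}}

```text
clock: 4.65
ee_pos: [0.5261, -0.1021, 0.0697]
orientation: [0.79, 0.613, 0.003, 0.004]
contact_force: [2.7, -1.6, 10.4]
width: 0.0
finger_force: 4.6
```

Emit:
{"fn": "servo_tool", "kwargs": {"targets": [[-4.9,1.2,0,0,0,0,-1],[-4.9,1.2,-0.1,0,0,0,-1]]}}

```text
clock: 4.9
ee_pos: [0.5162, -0.0996, 0.0696]
orientation: [0.79, 0.613, 0.003, 0.004]
contact_force: [4.0, 0.6, 9.4]
width: 0.0002
finger_force: 4.7
```

Emit:
{"fn": "servo_tool", "kwargs": {"targets": [[-4.9,1.2,-0.4,0,0,0,-1],[-4.9,1.2,-0.3,0,0,0,-1]]}}

```text
clock: 5.15
ee_pos: [0.5071, -0.0972, 0.0694]
orientation: [0.79, 0.613, 0.004, 0.004]
contact_force: [4.4, 0.0, 11.7]
width: 0.0002
finger_force: 6.2
```

Emit:
{"fn": "servo_tool", "kwargs": {"targets": [[-4.9,1.2,-0.1,0,0,0,-1],[-4.9,1.2,-0.1,0,0,0,-1],[-4.9,1.2,-0.1,0,0,0,-1]]}}

```text
clock: 5.52
ee_pos: [0.4925, -0.0934, 0.0691]
orientation: [0.79, 0.613, 0.004, 0.004]
contact_force: [5.0, 1.7, 11.4]
width: -0.0002
finger_force: 6.1
```

Emit:
{"fn": "servo_tool", "kwargs": {"targets": [[-4.9,1.2,-0.1,0,0,0,-1],[-4.9,1.2,-0.1,0,0,0,-1]]}}

```text
clock: 5.78
ee_pos: [0.4829, -0.0909, 0.069]
orientation: [0.79, 0.613, 0.004, 0.004]
contact_force: [4.3, 1.7, 12.7]
width: 0.0002
finger_force: 6.2
```

Emit:
{"fn": "servo_tool", "kwargs": {"targets": [[-4,1,-0.1,0,0,0,-1],[-3,0.7,-0.1,0,0,0,-1]]}}

```text
clock: 6.02
ee_pos: [0.4759, -0.0891, 0.0689]
orientation: [0.79, 0.613, 0.004, 0.004]
contact_force: [4.2, 3.3, 13.4]
width: 0.0004
finger_force: 6.5
```

Emit:
{"fn": "servo_tool", "kwargs": {"targets": [[-3,0.7,0,0,0,0,-1],[-2,0.5,0,0,0,0,-1]]}}

```text
clock: 6.28
ee_pos: [0.4709, -0.0878, 0.0688]
orientation: [0.79, 0.613, 0.004, 0.004]
contact_force: [5.2, 2.9, 12.7]
width: 0.0003
finger_force: 6.3
```

Emit:
{"fn": "servo_tool", "kwargs": {"targets": [[0,0,12,0,0,0,-1],[0,15,45,0,0,0,-1],[0,50,30,0,0,5,0],[0,60,0,0,0,9,0.3],[0,60,0,0,0,9,0.3],[0,60,0,0,0,10,0.3],[0,30,0,0,0,10,0.3],[0,0,0,0,0,0,0.3]]}}

```text
clock: 7.28
ee_pos: [0.4645, 0.1892, 0.1515]
orientation: [0.509, 0.861, -0.001, -0.001]
contact_force: [-0.6, -0.6, 0.4]
width: 0.0555
finger_force: 0.0
```

```bash
python3 cov.py t2
python3 - <<'E'
from h import *
t=cv2.imread("pics/t2.png");snap("side","s2");s=cv2.imread("pics/s2.png")
c=np.hstack([cv2.resize(t[205:335,315:425],(440,520),interpolation=cv2.INTER_CUBIC),np.zeros((520,340,3),np.uint8)])
c[:207,440:780]=cv2.resize(s[205:284,275:405],(340,207),interpolation=cv2.INTER_CUBIC);cv2.imwrite("pics/c2.png",c)
E
```

```text
blue box-x pct .5/99.5 mm [-64.3  33.4]
```

View pics/c2.png

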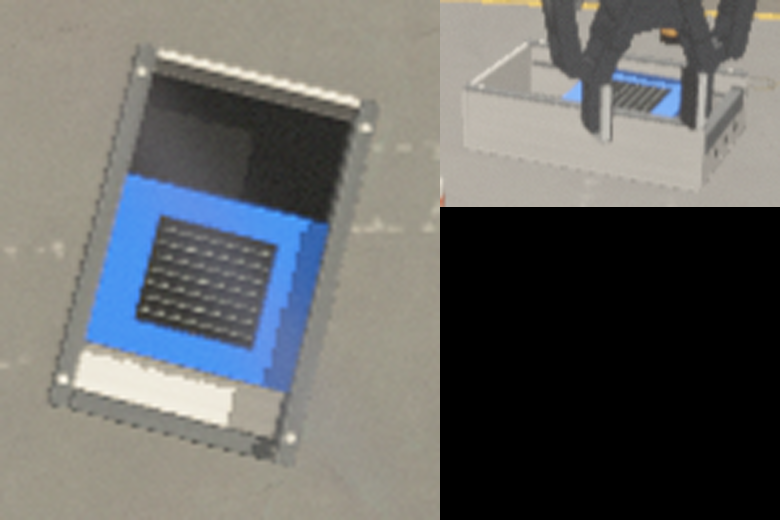

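The cover's edges lie at box x −64 and +33 mm, so it is about 65 mm open with about 25 mm left. The tool slipped on it, so I'll press again and drag the rest.

Emit:
{"fn": "servo_tool", "kwargs": {"targets": [[8,-57,0,0,0,0,-1],[8,-57,0,0,0,0,-1],[8,-57,0,0,0,0,-1],[8,-57,-20,0,0,0,-1],[8,-56,-30,0,0,0,-1],[2,-1,-24,0,0,0,-1],[0,0,-4,0,0,0,-1],[0,0,-1,0,0,0,-1]]}}

```text
clock: 8.38
ee_pos: [0.5067, -0.0964, 0.0737]
orientation: [0.511, 0.86, -0.0, -0.0]
contact_force: [-0.3, 0.9, 0.6]
width: -0.0003
finger_force: 0.0
```

Emit:
{"fn": "servo_tool", "kwargs": {"targets": [[0,0,-1,0,0,0,-1],[0,0,-1,0,0,0,-1]]}}

```text
clock: 8.62
ee_pos: [0.508, -0.0956, 0.0726]
orientation: [0.51, 0.86, 0.0, 0.001]
contact_force: [-0.6, -0.7, -0.7]
width: 0.0006
finger_force: 0.0
```

Emit:
{"fn": "servo_tool", "kwargs": {"targets": [[0,0,-1,0,0,0,-1],[0,0,-1,0,0,0,-1]]}}

```text
clock: 8.88
ee_pos: [0.5075, -0.0958, 0.0698]
orientation: [0.51, 0.86, 0.0, 0.0]
contact_force: [-0.3, -0.3, -0.5]
width: -0.0002
finger_force: 0.0
```

Emit:
{"fn": "servo_tool", "kwargs": {"targets": [[0,0,-1,0,0,0,-1],[0,0,0,0,0,0,-1]]}}

```text
clock: 9.12
ee_pos: [0.5075, -0.0958, 0.0695]
orientation: [0.51, 0.86, 0.0, -0.0]
contact_force: [-2.4, 2.0, 6.9]
width: 0.0003
finger_force: 3.4
```

Emit:
{"fn": "servo_tool", "kwargs": {"targets": [[0,0,-1,0,0,0,-1],[0,0,0,0,0,0,-1]]}}

```text
clock: 9.38
ee_pos: [0.5082, -0.0959, 0.0694]
orientation: [0.51, 0.86, 0.0, 0.001]
contact_force: [-3.4, 2.3, 11.5]
width: -0.0002
finger_force: 5.8
```

Emit:
{"fn": "servo_tool", "kwargs": {"targets": [[-2.9,0.7,-1,0,0,0,-1],[-2.9,0.7,-1,0,0,0,-1]]}}

```text
clock: 9.62
ee_pos: [0.5068, -0.0956, 0.0694]
orientation: [0.51, 0.86, 0.002, 0.005]
contact_force: [3.7, 0.6, 13.7]
width: -0.0001
finger_force: 6.8
```

Emit:
{"fn": "servo_tool", "kwargs": {"targets": [[-2.9,0.7,-0.6,0,0,0,-1],[-2.9,0.7,-0.2,0,0,0,-1]]}}

```text
clock: 9.88
ee_pos: [0.5019, -0.0944, 0.0693]
orientation: [0.51, 0.86, 0.002, 0.006]
contact_force: [3.0, 0.1, 14.6]
width: -0.0
finger_force: 6.8
```

Emit:
{"fn": "servo_tool", "kwargs": {"targets": [[-3.9,1,-0.2,0,0,0,-1],[-3.9,1,-0.1,0,0,0,-1],[-3.9,1,-0.1,0,0,0,-1]]}}

```text
clock: 10.25
ee_pos: [0.4904, -0.0914, 0.0691]
orientation: [0.51, 0.86, 0.002, 0.006]
contact_force: [4.7, 1.2, 14.9]
width: -0.0002
finger_force: 7.2
```

Emit:
{"fn": "servo_tool", "kwargs": {"targets": [[-3.9,1,-0.1,0,0,0,-1],[-3.9,1,-0.1,0,0,0,-1]]}}

```text
clock: 10.5
ee_pos: [0.4835, -0.0897, 0.069]
orientation: [0.51, 0.86, 0.003, 0.007]
contact_force: [7.9, -1.3, 11.0]
width: -0.0001
finger_force: 5.4
```

Emit:
{"fn": "servo_tool", "kwargs": {"targets": [[-3,0.7,-0.1,0,0,0,-1],[-3,0.7,0,0,0,0,-1]]}}

```text
clock: 10.75
ee_pos: [0.4779, -0.0885, 0.0689]
orientation: [0.51, 0.86, 0.003, 0.008]
contact_force: [7.6, -0.1, 11.0]
width: 0.0001
finger_force: 5.3
```

Emit:
{"fn": "servo_tool", "kwargs": {"targets": [[-3,0.7,0,0,0,0,-1],[-3,0.7,0,0,0,0,-1]]}}

```text
clock: 11.0
ee_pos: [0.4718, -0.0871, 0.0688]
orientation: [0.51, 0.86, 0.002, 0.008]
contact_force: [7.3, -1.6, 11.0]
width: 0.0
finger_force: 5.3
```

Emit:
{"fn": "servo_tool", "kwargs": {"targets": [[0,0,12,0,0,0,-1],[0,10,50,0,0,0,-1],[0,60,10,0,0,2.3,0],[0,60,0,0,0,0,0.1],[0,60,0,0,0,0,0.1],[0,60,0,0,0,0,0.1],[2,60,0,0,0,0,0.1],[0,16,0,0,0,0,0.1]]}}

```text
clock: 12.0
ee_pos: [0.4654, 0.2435, 0.136]
orientation: [0.491, 0.871, -0.0, -0.0]
contact_force: [0.3, -1.0, -1.1]
width: 0.0472
finger_force: 0.0
```

```bash
python3 cov.py t3; python3 -c "
from h import *
print(robot.get_obs()['ee_pos'].round(4), robot.get_obs()['width'])
snap('side','s3')"
```

```text
blue box-x pct .5/99.5 mm [-86.8   8.9]
[0.4655 0.2436 0.1359] 0.047296449887904976
```

Emit:
{"fn": "servo_tool", "kwargs": {"targets": [[7.5,-2.5,-25,0,0,0,0.1],[0,0,-35,0,0,0,0.1],[0,0,-25,0,0,0,0.1],[0,0,-13,0,0,0,0.1],[0,0,-5,0,0,0,0.1],[0,0,0,0,0,0,0.1]]}}

```text
clock: 12.85
ee_pos: [0.4741, 0.2377, 0.0335]
orientation: [0.493, 0.87, 0.0, 0.0]
contact_force: [-0.0, -0.1, -0.1]
width: 0.047
finger_force: 0.0
```

Run:
```python
from h import *
s=snap("side","s4")[:,:,::-1];t=snap("top","t4")[:,:,::-1]
c=np.hstack([cv2.resize(s[285:375,295:415],(480,360),interpolation=cv2.INTER_CUBIC),cv2.resize(t[250:330,185:256],(320,360),interpolation=cv2.INTER_CUBIC)])
cv2.imwrite("pics/c4.png",c);print(robot.get_obs()['ee_pos'].round(4))
```

```text
[0.4746 0.2383 0.0342]
```

View pics/c4.png

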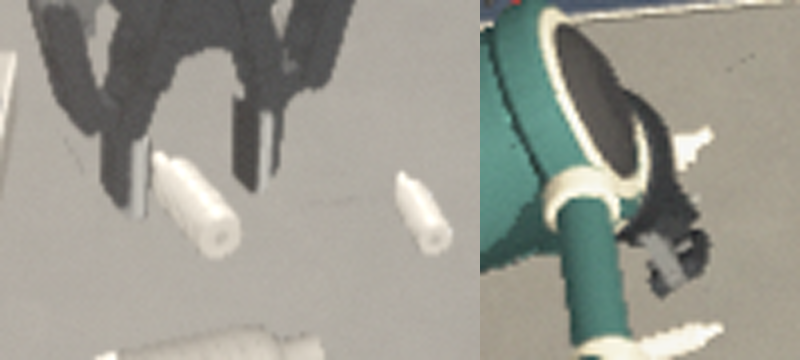

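Both fingertips straddle the mid grip, and the midpoint of the tips at crop (198,203) matches the grip's middle. I'll go down a little and close.

Emit:
{"fn": "servo_tool", "kwargs": {"targets": [[-1.5,2.5,-3,0,0,0,0.1],[0,0,-2,0,0,0,0.1],[0,0,0,0,0,0,-0.2],[0,0,0,0,0,0,-1],[0,0,0,0,0,0,-1],[0,0,0,0,0,0,-1],[0,0,0,0,0,0,-1]], "force": 40}}

```text
clock: 13.82
ee_pos: [0.4724, 0.2407, 0.0283]
orientation: [0.493, 0.87, 0.0, 0.0]
contact_force: [-0.2, 0.9, 1.1]
width: 0.02
finger_force: 39.6
```

Emit:
{"fn": "servo_tool", "kwargs": {"targets": [[0,0,20,0,0,0,-1],[0,0,50,0,0,0,-1],[10,-30,40,0,0,7,-1],[15,-50,10,0,0,8,-1],[15,-50,0,0,0,8,-1],[15,-50,0,0,0,8,-1],[15,-50,0,0,0,7,-1],[15,-50,0,0,0,6.8,-1]]}}

```text
clock: 14.82
ee_pos: [0.5571, -0.0411, 0.1478]
orientation: [0.122, 0.992, 0.0, -0.0]
contact_force: [-0.4, 0.0, -0.5]
width: 0.0201
finger_force: 39.3
```

Emit:
{"fn": "servo_tool", "kwargs": {"targets": [[10.5,-52,0,0,0,0,-1],[0,-20,0,0,0,0,-1],[0,0,0,0,0,0,-1],[0,0,0,0,0,0,-1]]}}

```text
clock: 15.32
ee_pos: [0.5671, -0.1103, 0.1477]
orientation: [0.124, 0.992, 0.0, -0.001]
contact_force: [-0.8, 0.1, -0.6]
width: 0.0199
finger_force: 39.4
```

Run:
```python
from h import *
s=snap("side","s5")[:,:,::-1];t=snap("top","t5")[:,:,::-1]
c=np.hstack([cv2.resize(s[170:290,265:405],(420,360),interpolation=cv2.INTER_CUBIC),cv2.resize(t[205:325,320:420],(300,360),interpolation=cv2.INTER_CUBIC)])
cv2.imwrite("pics/c5.png",c)
o=robot.get_obs();print(o['ee_pos'].round(4),np.degrees(R.from_quat(o['orientation']).as_euler('zyx')).round(1),o['width'],o['finger_force'])
```

```text
[ 0.5673 -0.11    0.1479] [-165.8   -0.  -180. ] 0.01985453933603262 39.35771405696869
```

View pics/c5.png

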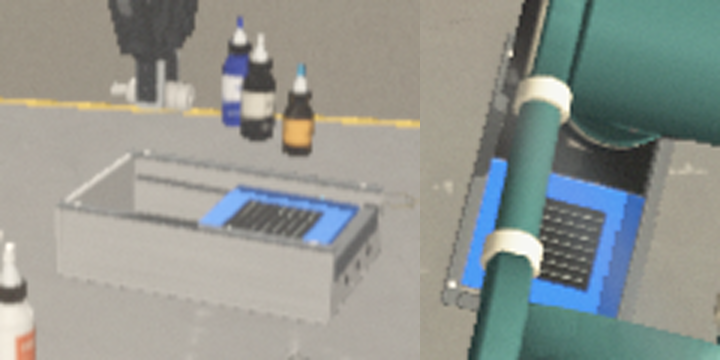

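The grip hangs level along the box's length, over the well, and the cover is open. Lowering.

Emit:
{"fn": "servo_tool", "kwargs": {"targets": [[0,-1,-30,0,0,0,-1],[0,0,-40,0,0,0,-1],[0,0,-25,0,0,0,-1],[0,0,-10,0,0,0,-1],[0,0,-3,0,0,0,-1],[0,0,0,0,0,0,-1]]}}

```text
clock: 16.18
ee_pos: [0.5686, -0.1123, 0.0411]
orientation: [0.124, 0.992, -0.0, 0.001]
contact_force: [1.1, -0.0, -0.2]
width: 0.02
finger_force: 39.4
```

Emit:
{"fn": "servo_tool", "kwargs": {"targets": [[0,0,-1,0,0,0,-1],[0,0,-1,0,0,0,-1],[0,0,0,0,0,0,-1]]}}

```text
clock: 16.55
ee_pos: [0.5678, -0.1125, 0.0384]
orientation: [0.124, 0.992, -0.0, 0.0]
contact_force: [-0.8, 0.2, -0.3]
width: 0.0205
finger_force: 39.4
```

Emit:
{"fn": "servo_tool", "kwargs": {"targets": [[0,0,-1,0,0,0,-1],[0,0,-0.5,0,0,0,-1],[0,0,0,0,0,0,-1]]}}

```text
clock: 16.92
ee_pos: [0.5676, -0.1124, 0.0365]
orientation: [0.124, 0.992, -0.0, -0.0]
contact_force: [-0.6, 0.2, -1.2]
width: 0.02
finger_force: 39.4
```

Emit:
{"fn": "servo_tool", "kwargs": {"targets": [[0,0,-0.5,0,0,0,-1],[0,0,-0.5,0,0,0,-1],[0,0,0,0,0,0,-1]]}}

```text
clock: 17.3
ee_pos: [0.5677, -0.1124, 0.0356]
orientation: [0.124, 0.992, -0.0, -0.0]
contact_force: [0.6, -0.4, 0.4]
width: 0.0201
finger_force: 39.5
```

Emit:
{"fn": "servo_tool", "kwargs": {"targets": [[0,0,-0.5,0,0,0,-1],[0,0,0,0,0,0,-1]]}}

```text
clock: 17.55
ee_pos: [0.5677, -0.1124, 0.0356]
orientation: [0.124, 0.992, 0.0, 0.0]
contact_force: [-1.7, 1.2, 5.0]
width: 0.0205
finger_force: 40.1
```

Emit:
{"fn": "servo_tool", "kwargs": {"targets": [[0,0,0,0,0,0,-0.4],[0,0,0,0,0,0,-0.2],[0,0,0,0,0,0,0],[0,0,0,0,0,0,0],[0,0,4,0,0,0,0],[0,0,10,0,0,0,0]]}}

```text
clock: 18.3
ee_pos: [0.5672, -0.1123, 0.049]
orientation: [0.124, 0.992, 0.0, -0.001]
contact_force: [0.4, 0.3, -0.2]
width: 0.043
finger_force: 0.0
```

Emit:
{"fn": "servo_tool", "kwargs": {"targets": [[0,0,30,0,0,0,0],[0,0,50,0,0,0,0],[0,0,40,0,0,0,0],[0,-60,10,0,0,0,0],[0,-60,0,0,0,0,0],[-10,-60,0,0,0,0,0],[-10,-60,0,0,0,0,0],[0,0,0,0,0,0,0]]}}

```text
clock: 19.3
ee_pos: [0.5468, -0.3569, 0.1802]
orientation: [0.127, 0.992, -0.001, 0.001]
contact_force: [0.0, 0.1, -0.2]
width: 0.0431
finger_force: 0.0
```

```bash
python3 cov.py t6
python3 - <<'E'
from h import *
s=snap("side","s6")[:,:,::-1];t=cv2.imread("pics/t6.png")
c=np.hstack([cv2.resize(t[205:325,320:420],(400,480),interpolation=cv2.INTER_CUBIC),cv2.resize(s[195:315,305-40:305+60],(400,480),interpolation=cv2.INTER_CUBIC)])
cv2.imwrite("pics/c6.png",c)
t0=cv2.imread("pics/t0.png"); d=(cv2.absdiff(t,t0).sum(2)>90).astype(np.uint8)
k,l,st,ce=cv2.connectedComponentsWithStats(cv2.morphologyEx(d,cv2.MORPH_OPEN,np.ones((3,3)))); print(st[1:][st[1:,4]>12].tolist())
o=robot.get_obs();print(o['clock'],o['ee_pos'].round(3),o['contact_force'].round(1))
E
```

```text
blue box-x pct .5/99.5 mm [-87.1   8.9]
[[567, 183, 23, 37, 374], [563, 184, 14, 25, 91], [577, 193, 63, 65, 2304], [519, 221, 15, 32, 358], [330, 223, 73, 89, 3836], [480, 225, 43, 40, 852], [441, 226, 188, 254, 20677], [522, 255, 8, 7, 33], [531, 254, 5, 7, 32], [635, 255, 5, 13, 49], [212, 279, 24, 16, 184], [270, 294, 25, 8, 143], [600, 337, 26, 48, 551], [259, 426, 116, 49, 2302], [297, 465, 4, 5, 20], [308, 465, 18, 14, 108], [237, 469, 14, 11, 94], [250, 472, 16, 8, 85]]
19.4 [ 0.547 -0.353  0.18 ] [-0.8  0.2 -0. ]
```

View pics/c6.png

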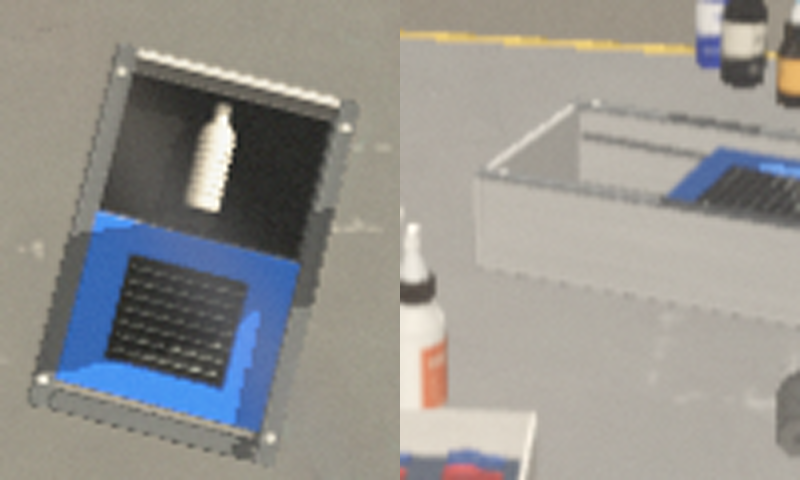

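The grip lies along the box in the middle of the well, stem towards the rear at (222,105) in the crop, and the cover is fully open. The picture difference flagged the black grip's spot and the bottles, so I'll check those before handing in.

Run:
```python
from h import *
def st(im,r,f):
    x0,y0,x1,y1=r; p=im[y0:y1,x0:x1].astype(int); bg=np.median(p.reshape(-1,3),0); m=f(p,bg); ys,xs=np.where(m); return (np.round([xs.mean()+x0,ys.mean()+y0],1).tolist(),[int(xs.min()+x0),int(xs.max()+x0),int(ys.min()+y0),int(ys.max()+y0)],len(xs),np.median(p[m],0).tolist())
dk=lambda p,b:(p-b).sum(2)<-60
for n in("t0","t3","t6"): print(n,st(cv2.imread(f"pics/{n}.png"),(262,286,304,310),dk))
for n in("s0","s2","s6"): print(n,"blk",st(cv2.imread(f"pics/{n}.png"),(350,282,380,316),dk))
a=cv2.imread("pics/s0.png");b=cv2.imread("pics/s6.png")
d=cv2.absdiff(a,b).sum(2)
for n,r in dict(bottles=(335,175,375,225),orange=(255,250,282,300),jars=(205,230,262,275),black=(355,285,375,312)).items():
    q=d[r[1]:r[3],r[0]:r[2]]; print(n,(q>90).sum(),q.max())
```

```text
t0 ([279.4, 298.5], [269, 295, 294, 303], 122, [107.0, 119.0, 124.0])
t3 ([279.2, 298.5], [269, 295, 294, 303], 127, [111.0, 124.0, 130.0])
t6 ([280.8, 298.2], [269, 295, 294, 303], 208, [80.0, 88.0, 91.0])
s0 blk ([364.2, 299.7], [359, 370, 289, 308], 164, [128.0, 137.0, 141.0])
s2 blk ([364.2, 299.6], [359, 370, 289, 308], 165, [128.0, 136.0, 141.0])
s6 blk ([364.1, 298.4], [359, 370, 288, 308], 209, [115.0, 121.0, 125.0])
bottles 2 134
orange 0 21
jars 0 20
black 55 201
```

The black grip's outline is unchanged; only the arm's shadow falls on it. The bottles and jars haven't moved.

```bash
python3 -c "
from workcell import job
print(job.sign_off())"
```

```text
the job is handed in; nothing more can be done
None
```

I drew the cover fully back to its stop, laid the middle-sized steel grip flat in the well and handed the job in at about 19.5 s; the highest press reading was 25 N, and the black grip, bottles and jars had not moved.

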